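# Gather clamp knobs in the pick corner of a hand tote

### The arm

A 6-joint arm with a two-finger parallel gripper is mounted at the origin on the work surface. World frame = base frame: x ahead of the robot, y to its left, z up, the work surface at z = 0. Lengths are in m, angles in rad, forces in N, time in s.
With the tool pointing down it reaches from about 0.275 to 0.875 m from the base axis. Payload 12.5 kg.
Tool frame: the origin (TCP) lies at the very end of the fingers, on their centre line; the grasp point (between the pads) lies 19 mm behind it; z points along the fingers, y is the line along which they close (so a half turn about z gives the same grasp; the last joint's range is limited). The gripper opens to 85 mm and grips with 20 to 120 N. Pads are 22 mm wide; open, the fingers measure 114 mm over their backs; the gripper's body (76 mm by 85 mm) begins 54 mm behind the grasp point. The pads swing forward as they close: fully open they stand 13 mm farther back than shut.
Start: joints at [-1.195, 0.351, 1.652, -0, 1.139, -0.085], TCP at [0.245, -0.493, 0.231] pointing down, gripper open.
Joint ranges: [-2.75, 2.75], [-0.79, 2.1], [0.01, 2.65], [-1.57, 4.71], [0.07, 3.14], [-2.87, 2.87]. Speed limits (rad/s): [2.22, 2.22, 2.79, 3.14, 3.14, 3.14].

### API

Orientations are given as a 3x3 rotation matrix whose columns are the frame's x, y, z axes.
In Python, from bench import manip gives the robot as it stands. Calls block until the motion is done:
- manip.move_ptp(position, orientation): joint-space move of the TCP to a pose.
- manip.move_l(position, attitude=None, max_speed=0.15): straight line of the TCP; attitude=None keeps the orientation; max_speed is the mean speed in m/s.
- manip.move_j(angles): joint-space move.
- manip.set_gripper(opening, effort=None): opening from 0.0 (shut) to 1.0 (fully open); effort is the grip in N (None keeps the last); returns when the fingers have stopped.
- manip.dwell(seconds).
- manip.inverse_kinematics(position, orientation): joint angles nearest the present ones, or None.
- manip.grab_frame(name): name is "scene" or "top"; returns (picture, depth): 400x640x3 uint8, red, green, blue; 400x640 float32, m along the optical axis (not along the pixel's ray), 0 where there is no reading.
- manip.get_calibration(name): a dict with "camera_matrix" (3x3 intrinsics, pixels), "k1" (the pictures are not rectified: a ray, as slopes to the right and down, at radius r is drawn at 1 + k1 r^2 times it, then the intrinsics apply), "R" (3x3) and "t" (3): a world point X has camera coordinates R X + t. Camera axes: x right, y down, z forward; pixel columns grow to the right and rows downward; lengths in m; the calibration is good to about 2 mm. A picture is of the moment at which its call begins. get_calibration takes no time and is no camera call.
A pose or a line that the arm cannot do raises manip.Unreachable and nothing moves.
- manip.sign_off(): hands the job in; it is judged then, once.
Trained networks look in the newest picture that a camera, given by its name, has taken for a name from the list of things; names that differ only in an ending like _2 or _b are one class to them, and where a whole thing is asked for, a point or a joint stands for the part that bears it (a point fixed in the world has none). Each returns a list of dicts, best first, with "confidence" (0 to 1); they miss things now and then, are a little off and sometimes report something else, mostly with a low value. They report only what shows in the picture. A call takes as long as a camera call. They do not tell look-alikes from the thing itself.
- manip.look_for(camera, name): "at" ([x, y, z] in m, in world coordinates, good to about 4 mm: the middle of the surface that is visible of it).
Readings, each from a call of its own:
- manip.current_time(): time.
- manip.current_qpos(): joint angles.
- manip.current_joint_vel(): joint speeds.
- manip.current_joint_torque(): joint torques, N m.
- manip.current_ee_pos(): TCP position.
- manip.current_tcp_rot(): TCP orientation.
- manip.current_force(): force on the tool from outside, world axes, zero at the start.
- manip.current_ft_torque(): the same for the moment, N m.
- manip.current_grip_width(): opening from 0.0 (shut) to 1.0 (fully open).
- manip.current_grip_force(): force on a finger pad.
Only numpy, scipy, OpenCV 4.12 (cv2) and the standard library are available. Lean on these libraries where they do the work, as an engineer would, in place of code of your own. Each camera call takes 0.05 s, during which the arm holds its last target. There are 200 camera calls.

### The job

Put the stray blue knob that lies on the packing table into the light grey tote with the other three. Then lift the tote by its handle clear of the table and tip it towards its orange corner, so that all four knobs slide together onto the orange patch, and finish with the tote still held up and tipped like that. Leave the other things on the table where they are.

Things in the scene. Friction and masses are not known exactly. Their poses are not given: they have to be found in the camera images.
- tote: Loose open light grey plastic hand tote, 200 mm (its x) by 140 mm (its y), walls 55 mm high, walls and floor 4 mm thick, 0.22 to 0.43 kg; origin: centre of its underside, z up. A rigid black handle arches over it at x = 0. Its orange corner is at +x, +y. It stands on the table at any yaw, on the left or on the right.
- orange_patch (a point): Centre of the orange patch, 70 by 70 mm, that fills the tote's +x +y inner corner (tote x 26 to 96 mm, y -4 to 66 mm, on the floor, 4 mm up); the rims beside it are orange too. The tub is smooth: knobs begin to slide at a tilt of about 10 to 17 degrees, 30 degrees carries them briskly, over 50 is too much.
- tote_handle (a point): Middle of the tote's black handle bar, 125 mm above its underside (tote x = 0, y = 0). The bar runs along the tote's y, 140 mm long, 16 mm wide (along x), 22 mm high, top at 136 mm; free all round but for the upright posts (24 mm wide) at the tote's side walls. Held here, the empty tote hangs level.
- foot_pp (a point): Corner of the tote's underside at x = +100 mm, y = +70 mm of the tote (the orange corner).
- foot_pn (a point): Corner of the tote's underside at x = +100 mm, y = -70 mm of the tote.
- foot_np (a point): Corner of the tote's underside at x = -100 mm, y = +70 mm of the tote.
- foot_nn (a point): Corner of the tote's underside at x = -100 mm, y = -70 mm of the tote.
- knob_a: Blue plastic clamp knob lying loose in the tote, outside the orange patch: round foot 26 mm across and 12 mm high, round stem 18 mm across above it, 24 mm high in all, about 22 g; origin: centre of its underside.
- knob_b: Blue plastic clamp knob lying loose in the tote, outside the orange patch: round foot 26 mm across and 12 mm high, round stem 18 mm across above it, 24 mm high in all, about 22 g; origin: centre of its underside.
- knob_c: Blue plastic clamp knob lying loose in the tote, outside the orange patch: round foot 26 mm across and 12 mm high, round stem 18 mm across above it, 24 mm high in all, about 22 g; origin: centre of its underside.
- knob_stray: The stray: a fourth blue clamp knob of the same shape (foot 26 mm across, 12 mm high; stem 18 mm across; 24 mm high in all), standing upright on the table on the other side from the tote; origin: centre of its underside.
- cutter: Bystander: yellow box cutter, 24 by 130 mm plus blade, 20 mm high, long along y, lying some 85 mm nearer the robot than the stray knob.
- tape_roll: Bystander: roll of tan tape lying flat, 84 mm across, 48 mm high, some 115 mm beyond the stray knob; origin: centre of its underside.
- tub: Bystander: white tub with red lid, 72 mm across, 75 mm high, at the far middle of the table.
- parcel: Bystander: brown carton 130 by 170 by 70 mm high, at the left.
- scoop: Bystander: white plastic measuring scoop, cup 56 mm across and 30 mm high with a 90 mm handle, at the right.
Not all that is in view belongs to the job. What is shaped like the tote but green is not meant.

How it is judged:
On the way, in this order (a step that is already met when the one before it is completed fails the run):
1. the stray knob lies in the tote, let go (x of knob_stray in the frame of tote between -0.1 and 0.1 m and y of knob_stray in the frame of tote between -0.07 and 0.07 m and z of knob_stray in the frame of tote between -0.002 and 0.05 m and contact force between the fingers and knob_stray below 0.1 N), for 0.2 s.
2. the whole tote is lifted off the table, all four feet more than 30 mm up (height (world z) of each of foot_pp, foot_pn, foot_np, foot_nn above 0.03 m), for 0.2 s.
At the end, for the whole second after the job is handed in: The fingers hold the still tote (over 2 N), its four feet over 30 mm above the table, no bystander touching it, tilted 17 to 52 degrees with at least 6 degrees down along both +x and +y; all four knobs rest in it, centres within 75 mm of both walls of the orange corner, untouched by fingers (all of step 2 and x of knob_a in the frame of tote between 0.021 and 0.1 m and y of knob_a in the frame of tote between -0.009 and 0.07 m and z of knob_a in the frame of tote between -0.002 and 0.05 m and linear speed of each of knob_a, knob_b, knob_c, knob_stray, tote below 0.03 m/s and contact force between the fingers and knob_a below 0.1 N and x of knob_b in the frame of tote between 0.021 and 0.1 m and y of knob_b in the frame of tote between -0.009 and 0.07 m and z of knob_b in the frame of tote between -0.002 and 0.05 m and contact force between the fingers and knob_b below 0.1 N and x of knob_c in the frame of tote between 0.021 and 0.1 m and y of knob_c in the frame of tote between -0.009 and 0.07 m and z of knob_c in the frame of tote between -0.002 and 0.05 m and contact force between the fingers and knob_c below 0.1 N and x of knob_stray in the frame of tote between 0.021 and 0.1 m and y of knob_stray in the frame of tote between -0.009 and 0.07 m and z of knob_stray in the frame of tote between -0.002 and 0.05 m and contact force between the fingers and knob_stray below 0.1 N and angle between tote's own z axis and vertical between 0.3 and 0.9 rad and angle between tote's own x axis and vertical above 1.6708 rad and angle between tote's own y axis and vertical above 1.6708 rad and contact force between the fingers and tote above 2 N and contact force between tote and cutter below 0.2 N and contact force between tote and tape_roll below 0.2 N and contact force between tote and tub below 0.2 N and contact force between tote and parcel below 0.2 N and contact force between tote and scoop below 0.2 N); the arm keeps its last pose, push and grip.
It fails at once if the cutter is moved by more than 30 mm (distance of cutter from where it was at the start of the episode above 0.03 m).
It fails at once if the tape roll is moved by more than 30 mm (distance of tape_roll from where it was at the start of the episode above 0.03 m).
It fails at once if the tub is moved by more than 30 mm (distance of tub from where it was at the start of the episode above 0.03 m).
It fails at once if the parcel is moved by more than 30 mm (distance of parcel from where it was at the start of the episode above 0.03 m).
It fails at once if the scoop is moved by more than 30 mm (distance of scoop from where it was at the start of the episode above 0.03 m).
It also fails if it takes over 58 s, if anything falls off the work surface, if the arm or the gripper's body presses on something with over 40 N, if the wrist force passes 120 N, or if a joint passes its speed limit or range.

## Working session

There is one attempt and no reset: what is moved stays moved. The work goes in short steps, each a Python script; the robot and the scene stay as the last script left them, time stands still between calls to the robot, and variables do not carry over. Pictures are saved under pics/ and viewed, at most 10 in all, crops included, and the job is handed in when it is done.

```bash
mkdir -p pics; ls
cat > h.py <<'E'
import numpy as np, cv2
from bench import manip
def snap(cam,name,crop=None,scale=1):
    im,d=manip.grab_frame(cam)
    o=im[:,:,::-1]
    if crop: o=o[crop[1]:crop[3],crop[0]:crop[2]]
    if scale!=1: o=cv2.resize(o,None,fx=scale,fy=scale,interpolation=cv2.INTER_CUBIC)
    cv2.imwrite(f'pics/{name}.png',o); return im,d
def cloud(d,cam):
    c=manip.get_calibration(cam);K=np.array(c['camera_matrix'],float);v,u=np.mgrid[:d.shape[0],:d.shape[1]]
    p=cv2.undistortPoints(np.stack([u,v],-1).reshape(-1,1,2).astype(float),K,np.array([c['k1'],0,0,0.])).reshape(d.shape+(2,))
    P=np.dstack([p*d[...,None],d]); return (P-np.array(c['t']))@np.array(c['R'])
def pix(X,cam):
    c=manip.get_calibration(cam);R=np.array(c['R'],float)
    return cv2.projectPoints(np.array(X,float).reshape(-1,1,3),cv2.Rodrigues(R)[0],np.array(c['t'],float),np.array(c['camera_matrix'],float),np.array([c['k1'],0,0,0.]))[0].reshape(-1,2)
E
python3 - <<'E'
from h import *
np.set_printoptions(precision=3,suppress=True)
im,d=snap('top','top1'); snap('scene','scene1')
np.savez('t1.npz',im=im,d=d)
for n in ['tote','tote_handle','orange_patch','foot_pp','foot_pn','foot_np','foot_nn','knob_stray','cutter','tape_roll','tub','parcel','scoop']:
    for r in manip.look_for('top',n)[:5]: print(n,round(r['confidence'],2),np.array(r['at']),pix(r['at'],'top')[0].round())
E
```

```text
pics
tote 0.88 [ 0.503 -0.188  0.005] [369. 222.]
tote 0.76 [0.286 0.23  0.   ] [230. 288.]
tote_handle 0.9 [0.285 0.228 0.003] [231. 289.]
tote_handle 0.55 [ 0.504 -0.191  0.004] [370. 221.]
orange_patch 0.95 [ 0.502 -0.198  0.005] [372. 222.]
orange_patch 0.69 [0.281 0.229 0.004] [230. 290.]
foot_pp 0.83 [ 0.506 -0.188  0.008] [369. 221.]
foot_pp 0.62 [0.286 0.226 0.003] [232. 288.]
foot_pp 0.16 [ 0.586 -0.172  0.023] [365. 194.]
foot_pn 0.97 [ 0.507 -0.19   0.003] [370. 221.]
foot_pn 0.79 [0.283 0.227 0.004] [231. 289.]
foot_np 0.97 [ 0.508 -0.189  0.005] [369. 220.]
foot_np 0.76 [0.284 0.228 0.005] [231. 289.]
foot_nn 0.76 [ 0.502 -0.192  0.002] [370. 222.]
cutter 0.89 [0.483 0.18  0.017] [249. 224.]
cutter 0.45 [0.765 0.013 0.076] [307. 131.]
tape_roll 0.81 [0.683 0.196 0.041] [247. 159.]
tub 0.87 [0.765 0.013 0.076] [307. 131.]
tub 0.46 [ 0.503 -0.19   0.003] [369. 222.]
parcel 0.66 [0.585 0.459 0.07 ] [158. 185.]
scoop 0.78 [ 0.541 -0.474  0.031] [462. 211.]
```

View pics/top1.png

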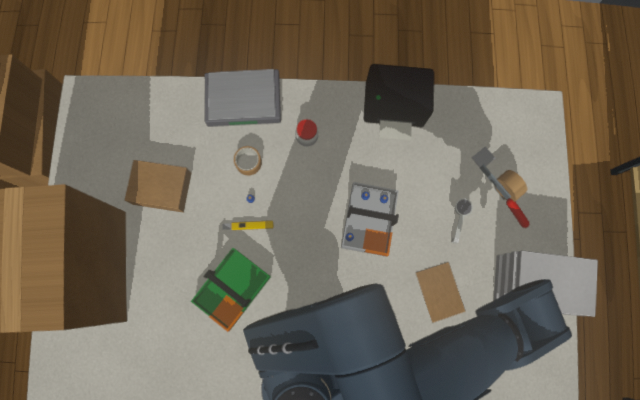

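View pics/scene1.png

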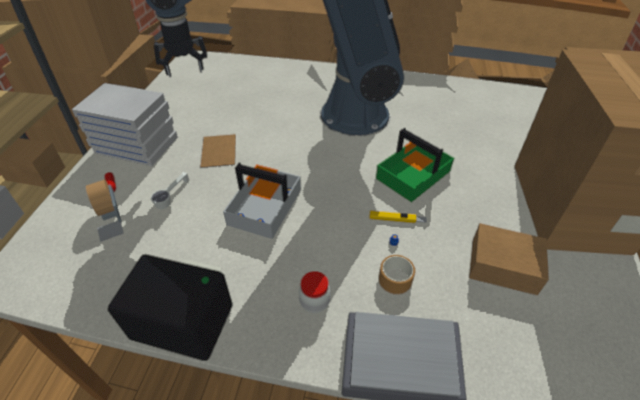

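The top view shows two totes. The light grey one is at about (369,222): three knobs at (366,196), (384,198) and (349,237), orange corner at (378,242), handle from (348,212) to (395,219). The green look-alike is at (231,289). The grey one fits the description. The stray is the lone blue knob at (250,198), between the cutter and the tape roll. Next I confirm this in one crop and measure.

Run:
```python
from h import *
np.set_printoptions(precision=4,suppress=True)
z=np.load('t1.npz');im,d=z['im'],z['d'];P=cloud(d,'top')
cv2.imwrite('pics/crop1.png',cv2.resize(im[140:310,190:420,::-1],None,fx=3.4,fy=3.4,interpolation=cv2.INTER_CUBIC))
hsv=cv2.cvtColor(im,cv2.COLOR_RGB2HSV);Z=P[...,2]
blue=((abs(hsv[...,0].astype(int)-112)<14)&(hsv[...,1]>110)&(hsv[...,2]>50)).astype(np.uint8)
n,l,s,c=cv2.connectedComponentsWithStats(blue)
for i in range(1,n):
    if s[i,4]>8: print('blue',c[i].round(1),s[i,4],np.median(P[l==i],0),P[l==i][:,2].max())
roi=np.zeros(d.shape,bool);roi[175:265,330:410]=1
rim=roi&(Z>.045)&(Z<.062);bar=roi&(Z>.115)&(Z<.145)
for nm,m,ch in(('rim',rim,0),('bar',bar,0)):
    r=cv2.minAreaRect(P[m][:,:2].astype(np.float32));print(nm,m.sum(),r,np.median(P[m],0));print(cv2.boxPoints(r))
org=roi&(hsv[...,0]<16)&(hsv[...,1]>140)&(Z<.02);print('orange',org.sum(),np.median(P[org],0))
sv=P[190:206,243:258][P[190:206,243:258][...,2]>.016];print('stray pts',len(sv),sv.mean(0),sv.min(0),sv.max(0))
```

```text
blue [364.7 196.2] 30 [ 0.5787 -0.1705  0.0217] 0.033917832952954814
blue [383.4 199.5] 26 [ 0.5701 -0.2287  0.02  ] 0.03237445480061833
blue [250.5 199.7] 16 [0.5573 0.1795 0.0156] 1.5184035573098829
rim 380 ((0.5076528787612915, -0.18683086335659027), (0.14268116652965546, 0.203280508518219), 80.94806671142578) [ 0.484  -0.2023  0.0545]
[[ 0.3961 -0.2413]
 [ 0.5968 -0.2733]
 [ 0.6193 -0.1324]
 [ 0.4185 -0.1004]]
bar 339 ((0.5075194239616394, -0.18574891984462738), (0.14044897258281708, 0.024972934275865555), 80.14505767822266) [ 0.507  -0.1849  0.1355]
[[ 0.4832 -0.2528]
 [ 0.5078 -0.2571]
 [ 0.5318 -0.1187]
 [ 0.5072 -0.1144]]
orange 425 [ 0.4453 -0.2077  0.0046]
stray pts 31 [0.5546 0.178  0.0706] [ 0.2779 -0.0158  0.0171] [0.5725 0.1914 1.5184]
```

View pics/crop1.png

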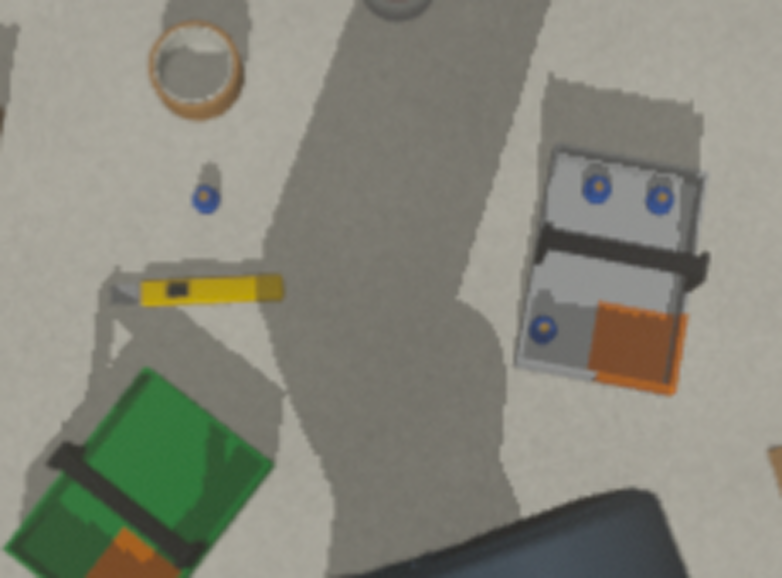

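The crop confirms both. The stray stands alone at crop (206,197), and the grey tote holds three knobs, with its orange corner towards the robot and to the right. The tote's centre is (0.5075, -0.186), with its +x axis along (-0.987, 0.157). Next: pick up the stray.

```bash
cat >> h.py <<'E'
C=np.array([.5075,-.1863,0]);a=np.deg2rad(180-9.3)
TX=np.array([np.cos(a),np.sin(a),0]);TY=np.array([-np.sin(a),np.cos(a),0]);TZ=np.array([0,0,1.])
def tool(y):
    z=np.array([0,0,-1.]);return np.column_stack([np.cross(y,z),y,z])
def T(x,y,z): return C+TX*x+TY*y+TZ*z
def best(p,ys):  # grasp yaw nearest to the present joints
    q0=np.array(manip.current_qpos());o=[]
    for y in ys:
        q=manip.inverse_kinematics(p,tool(y))
        if q is not None:o.append((abs(np.array(q)-q0).max(),tool(y)))
    return min(o,key=lambda t:t[0])[1]
E
python3 - <<'E'
from h import *
np.set_printoptions(precision=4,suppress=True)
z=np.load('t1.npz');P=cloud(z['d'],'top');r=P[190:208,242:259].reshape(-1,3)
s=r[(r[:,2]>.009)&(r[:,2]<.03)&(abs(r[:,0]-.557)<.03)&(abs(r[:,1]-.18)<.03)];print(len(s),s.mean(0),s.min(0),s.max(0))
u=s[s[:,2]>.02];print('top',len(u),u.mean(0))
for n in('scene','top'):
    manip.grab_frame(n);print([(round(q['confidence'],2),np.array(q['at'])) for q in manip.look_for(n,'knob_stray')])
print([ (k,manip.inverse_kinematics(T(.064,.022,.02),tool(TY*k))) for k in(1,-1)],[(k,manip.inverse_kinematics(T(0,0,.106),tool(TX*k))) for k in(1,-1)])
p=np.array([.557,.1795,.15]);R=best(p,[TY,-TY]);manip.move_ptp(p,R);print(manip.current_qpos(),manip.current_time())
manip.grab_frame('scene');print([(round(q['confidence'],2),np.array(q['at'])) for q in manip.look_for('scene','knob_stray')])
E
```

```text
45 [0.563  0.1844 0.0191] [0.5516 0.1736 0.0094] [0.5769 0.1957 0.0264]
top 24 [0.5639 0.1844 0.0232]
[(0.65, array([0.5754, 0.1811, 0.0139]))]
[(0.63, array([0.5624, 0.1792, 0.0166]))]
[(1, array([-0.518 ,  0.5743,  1.9608, -0.    ,  0.6065,  1.2151])), (-1, array([-0.518 ,  0.5743,  1.9608, -0.    ,  0.6065, -1.9264]))] [(1, array([-0.4379,  0.498 ,  1.7817, -0.    ,  0.8619,  2.866 ])), (-1, array([-0.4379,  0.498 ,  1.7817, -0.    ,  0.8619, -0.2756]))]
[ 0.231   0.5062  1.6329 -0.0001  1.0024 -1.1761] 3.5833
[(0.62, array([0.6905, 0.1936, 0.0327])), (0.48, array([0.5724, 0.1811, 0.0156]))]
```

Run:
```python
from h import *
np.set_printoptions(precision=4,suppress=True)
R=np.array(manip.current_tcp_rot());p=np.array([.565,.183,.15])
manip.set_gripper(.75,40)
manip.move_l([*p[:2],.05]);manip.move_l([*p[:2],.004],max_speed=.06)
manip.set_gripper(0,40);print('grip',manip.current_grip_width(),manip.current_grip_force(),manip.current_force())
manip.move_l([*p[:2],.22],max_speed=.2);print(manip.current_grip_width(),manip.current_grip_force(),manip.current_time())
snap('scene','lift',(320,100,520,280),3)
```

```text
grip 0.27065514277728453 39.1447389847599 [-2.0566 -0.9202  5.9586]
0.27449020704156285 39.21588197001256 7.4583
```

View pics/lift.png

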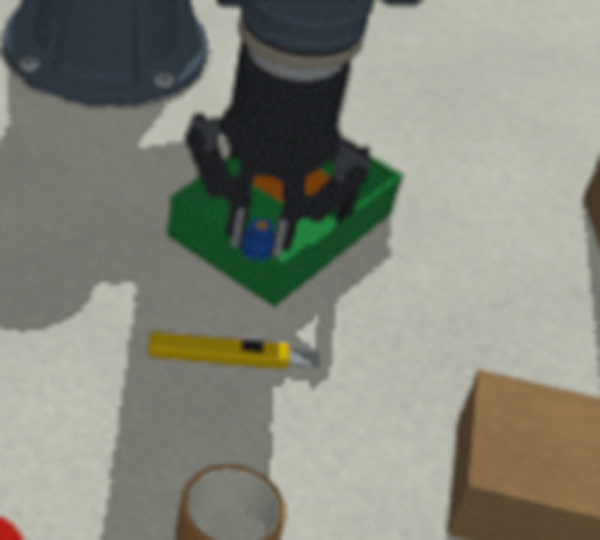

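The knob at (260,238) is held upright between the fingertips; cutter and tape are undisturbed. Now I place it on the tote's orange patch.

Run:
```python
from h import *
np.set_printoptions(precision=4,suppress=True)
p=T(.066,.022,.22);R=best(p,[TY,-TY]);manip.move_ptp(p,R)
manip.move_l(T(.066,.022,.09),max_speed=.2);manip.move_l(T(.066,.022,.013),max_speed=.06)
print(manip.current_force(),manip.current_grip_width())
manip.set_gripper(.5);print(manip.current_grip_width());manip.dwell(.25)
manip.move_l(T(.066,.022,.24),max_speed=.15);print(manip.current_time())
q=np.array(manip.inverse_kinematics(T(0,0,.24),best(T(0,0,.24),[TX,-TX])))
manip.move_ptp(T(.0,.0,.36),best(T(0,0,.36),[TX,-TX]));print(manip.current_qpos())
im,d=snap('top','placed',(320,170,440,270),5);np.savez('t2.npz',im=im,d=d)
print(manip.current_time())
# tilt feasibility from the handle grasp
from scipy.spatial.transform import Rotation as Ro
R0=np.array(manip.current_tcp_rot())
for al in(30,42):
  for ph in(0,20,45,70,90):
    f=np.deg2rad(ph);ax=np.cross(TZ,np.cos(f)*TX+np.sin(f)*TY);R=Ro.from_rotvec(ax*np.deg2rad(al)).as_matrix()@R0
    print(al,ph,[manip.inverse_kinematics(np.array([x,y,.32]),R) for x,y in((.5,-.18),(.45,-.05))])
```

```text
[ 0.8319 -0.092   0.4503] 0.27312732969267917
0.49799936670779266
13.4667
[-0.438   0.233   1.4941 -0.      1.4152 -0.2767]
14.9833
30 0 [array([-0.5216,  0.0123,  1.929 ,  0.2687,  0.7236, -0.5189]), array([-0.235 , -0.1632,  2.0882,  0.0569,  0.6956, -0.1075])]
30 20 [array([-0.6155,  0.0546,  1.885 ,  0.4843,  0.8816, -0.7053]), array([-0.3712, -0.1453,  2.0737,  0.3798,  0.7954, -0.42  ])]
30 45 [array([-0.6795,  0.1467,  1.7815,  0.562 ,  1.1301, -0.7417]), array([-0.4835, -0.0642,  2.0032,  0.5508,  1.024 , -0.5715])]
30 70 [array([-0.6849,  0.2559,  1.6458,  0.5263,  1.3704, -0.6651]), array([-0.5169,  0.0478,  1.8924,  0.5536,  1.2562, -0.5457])]
30 90 [array([-0.6573,  0.3407,  1.531 ,  0.4556,  1.5417, -0.5728]), array([-0.4991,  0.1388,  1.7911,  0.4974,  1.4213, -0.466 ])]
42 0 [array([-0.5658, -0.0408,  2.0657,  0.5827,  0.4976, -0.8331]), array([-0.2469, -0.2292,  2.2216,  0.1387,  0.4223, -0.1905])]
42 20 [array([-0.6985,  0.023 ,  2.0027,  0.8212,  0.786 , -1.0391]), array([-0.4542, -0.1997,  2.2001,  0.7237,  0.6489, -0.7717])]
42 45 [array([-0.7746,  0.1528,  1.8582,  0.8129,  1.1368, -0.9738]), array([-0.6009, -0.0755,  2.098 ,  0.8349,  1.014 , -0.8623])]
42 70 [array([-0.768 ,  0.2966,  1.6739,  0.7112,  1.4383, -0.8032]), array([-0.6246,  0.0787,  1.9436,  0.7581,  1.3123, -0.7397])]
42 90 [array([-0.7242,  0.4045,  1.52  ,  0.6037,  1.6485, -0.6506]), array([-0.5877,  0.1957,  1.806 ,  0.6565,  1.5119, -0.5942])]
```

View pics/placed.png

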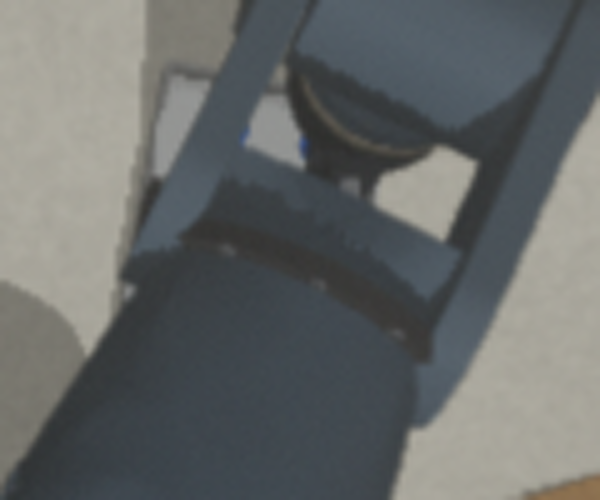

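The arm hides most of the tote, but its far-left corner at crop (170,68) is where it was, so it hasn't moved. Now I grasp the handle, lift and check.

Run:
```python
from h import *
np.set_printoptions(precision=4,suppress=True)
manip.move_l(T(0,0,.17),max_speed=.25);manip.move_l(T(0,0,.107),max_speed=.08)
manip.set_gripper(0,110);print('grip',manip.current_grip_width(),manip.current_grip_force(),manip.current_force())
manip.move_l(T(0,0,.16),max_speed=.08);manip.move_l(T(0,0,.36),max_speed=.15)
manip.dwell(.2);print(manip.current_grip_width(),manip.current_force(),manip.current_ft_torque(),manip.current_time())
snap('scene','up',(180,90,340,230),5)
```

```text
grip 0.16603328730689754 108.27696204185486 [-1.3032  0.7893  5.5272]
0.16602790031837017 [ 0.2926  0.0464 -5.5992] [ 0.0039  0.0199 -0.0544] 19.6917
```

View pics/up.png

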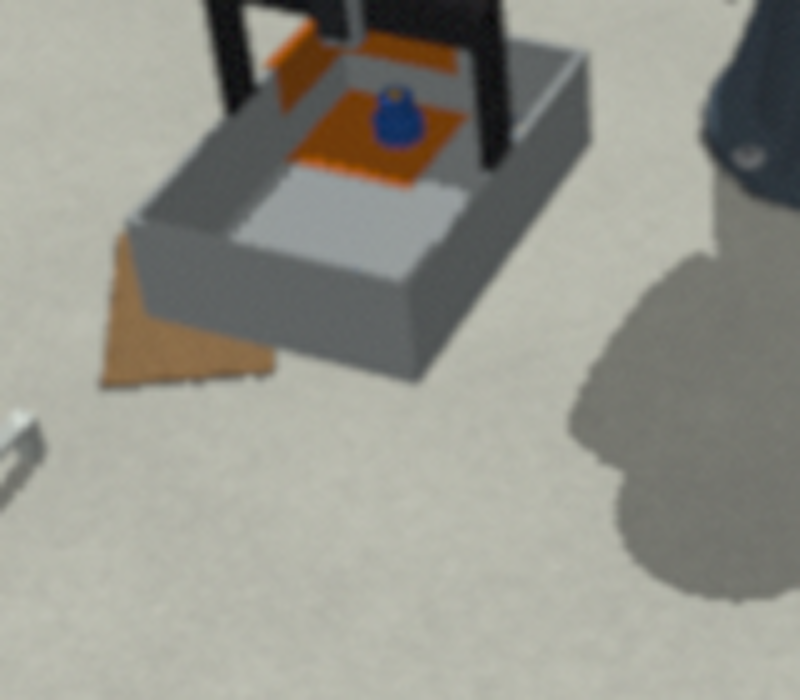

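The tote is lifted and level. The stray stands on the patch at (398,120), let go. The other knobs lie at about tote (-68,-27), (-68,+32) and (+60,-45) mm. I'll tip along +y first, so they pair up in two rows, then swing towards +x to pack them 2x2 into the corner.

```bash
cat >> h.py <<'E'
from scipy.spatial.transform import Rotation as Ro
PT=np.array([.49,-.17,.36])
def tilt(al,ph):
    f=np.deg2rad(ph);ax=np.cross(TZ,np.cos(f)*TX+np.sin(f)*TY)
    manip.move_ptp(PT,Ro.from_rotvec(ax*np.deg2rad(al)).as_matrix()@tool(TX if np.load('s.npy')>0 else -TX))
E
python3 - <<'E'
from h import *
R0=np.array(manip.current_tcp_rot());np.save('s.npy',np.sign(R0[:,1]@TX))
for s in[(8,90),(15,90),(21,90),(27,90),(32,90)]:tilt(*s)
manip.dwell(.6);print(manip.current_time())
for s in[(34,80),(36,70),(38,60),(40,52),(40,45)]:tilt(*s)
manip.dwell(.6);print(manip.current_time(),manip.current_force(),manip.current_grip_width())
im,d=snap('scene','tip1',(180,60,340,200),5)
E
```

```text
21.6
23.45 [ 0.41684615  0.38574143 -4.68625026] 0.1671985367140632
```

View pics/tip1.png

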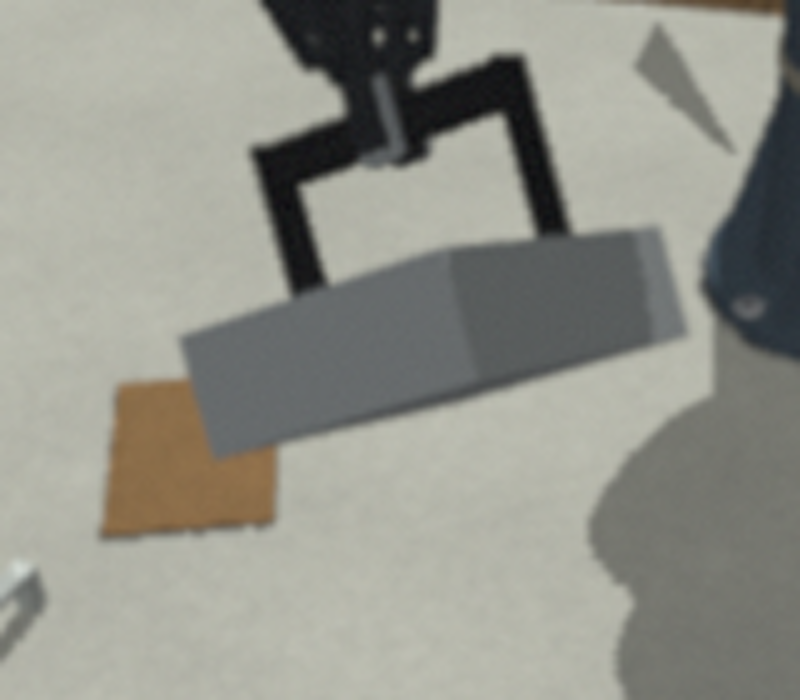

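The tote's rear wall hides the inside, and the vertical force fell by 0.9 N, so I check the full scene for lost knobs.

Run:
```python
from h import *
np.set_printoptions(precision=3,suppress=True)
a,_=snap('scene','s3');b,d=snap('top','t3')
for n in('scene','top'):print(n,[(round(q['confidence'],2),np.array(q['at'])) for q in manip.look_for(n,'knob_a')])
cv2.imwrite('pics/both.png',np.vstack([cv2.resize(a[40:340],(640,300)),b[100:400]])[:,:,::-1])
for _ in range(3):manip.dwell(.15);print(np.array(manip.current_force()))
```

```text
scene []
top [(0.55, array([ 0.463, -0.15 ,  0.241]))]
[ 0.455  0.168 -4.557]
[ 0.309 -0.322 -4.55 ]
[-0.002 -0.195 -5.181]
```

View pics/both.png

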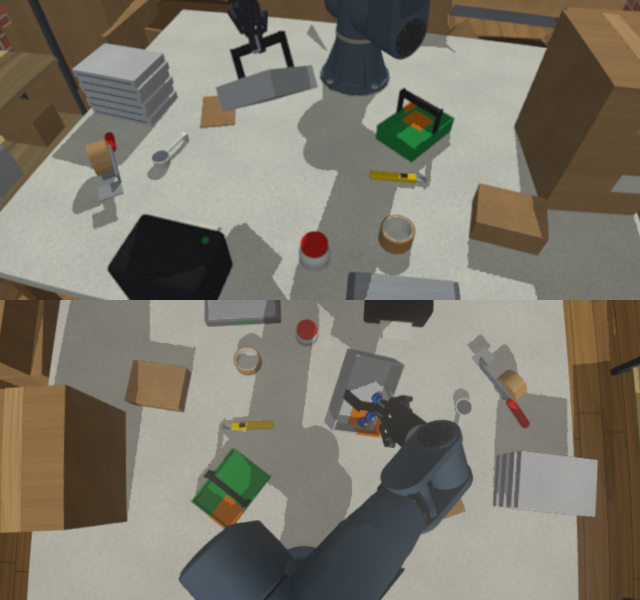

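No knob is on the table. The top view shows blue knobs at about (362,425) and (375,400) by the orange patch, so the force drop was sensor noise. I swing towards +x, settle on the diagonal and measure the knobs in the tote's frame.

```bash
cat >> h.py <<'E'
def check(name):
    im,d=snap('top',name,(310,140,430,250),5);P=cloud(d,'top')
    Rt=np.array(manip.current_tcp_rot());tx=Rt[:,1]*np.load('s.npy');tz=-Rt[:,2];ty=np.cross(tz,tx)
    o=np.array(manip.current_ee_pos())-tz*.107
    L=(P-o)@np.column_stack([tx,ty,tz])
    hsv=cv2.cvtColor(im,cv2.COLOR_RGB2HSV)
    b=((abs(hsv[...,0].astype(int)-112)<14)&(hsv[...,1]>110)&(hsv[...,2]>50)&(abs(L[...,0])<.12)&(abs(L[...,1])<.09)&(L[...,2]<.06)&(L[...,2]>-.02)).astype(np.uint8)
    n,l,s,c=cv2.connectedComponentsWithStats(b)
    for i in range(1,n):
        if s[i,4]>3:q=L[l==i];print(c[i].round(),s[i,4],'mm mean',(q.mean(0)*1e3).round(),'min',(q.min(0)*1e3).round(),'max',(q.max(0)*1e3).round())
    print(manip.current_time())
E
python3 - <<'E'
from h import *
check('c0')
for s in[(40,35),(39,25),(38,18)]:tilt(*s)
manip.dwell(.6);check('c1')
for s in[(40,30),(42,45)]:tilt(*s)
manip.dwell(.6);check('c2')
E
```

```text
[376. 198.] 49 mm mean [10. 46. 18.] min [-1. 38.  6.] max [22. 57. 30.]
[367. 218.] 86 mm mean [68. 40. 20.] min [50. 26.  9.] max [87. 59. 32.]
24.2
[389. 195.] 45 mm mean [ 7. 50. 20.] min [ 0. 41. 11.] max [18. 66. 29.]
[373. 219.] 17 mm mean [82. 27. 19.] min [75. 23. 12.] max [92. 31. 30.]
25.6
[375. 198.] 54 mm mean [12. 46. 19.] min [ 2. 39.  6.] max [27. 56. 30.]
[366. 217.] 84 mm mean [69. 39. 20.] min [53. 22.  8.] max [88. 59. 29.]
26.825
```

View pics/c2.png

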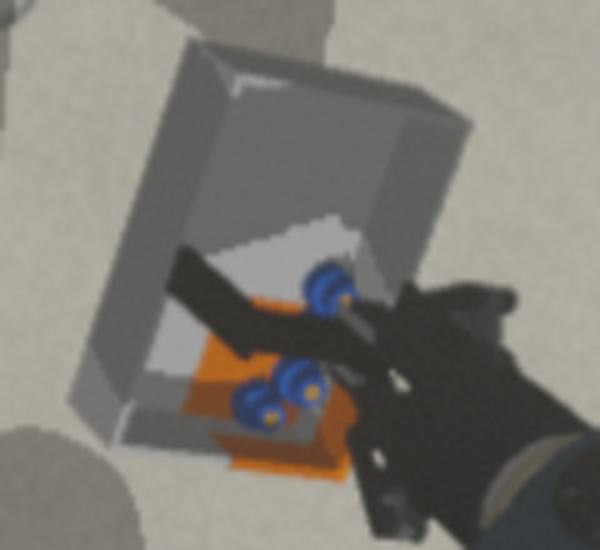

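In c2, one knob at crop (328,290), about tote (11,46-53), is still outside the patch. Two sit near the corner at (265,405) and (302,382), and the fourth is hidden behind the gripper. They look wedged along the +y wall, so I tip steeply along +x to push the row past.

Run:
```python
from h import *
for s in[(42,25),(43,10),(43,0)]:tilt(*s)
manip.dwell(.7);check('d1')
for s in[(40,-10),(43,3),(40,-6),(43,10),(43,25),(42,35)]:tilt(*s)
manip.dwell(.6);check('d2')
```

```text
[397. 199.] 89 mm mean [22. 51. 21.] min [ 0. 41.  6.] max [56. 63. 34.]
28.5583
[379. 196.] 34 mm mean [13. 45. 18.] min [ 4. 38.  9.] max [23. 53. 29.]
[376. 202.] 4 mm mean [34. 44. 16.] min [33. 41. 11.] max [35. 46. 21.]
[367. 217.] 65 mm mean [76. 33. 19.] min [62. 18.  8.] max [89. 53. 29.]
31.5917
```

View pics/d2.png

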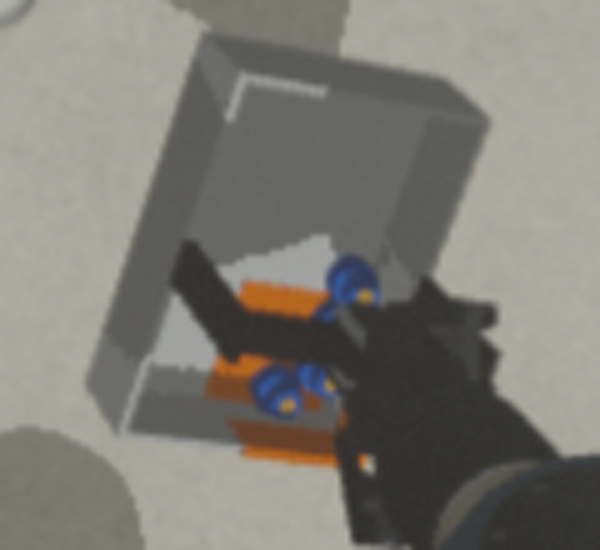

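The row is A(83,33), B(62,53), C(37,53), D(13,50): A still wedges B away from the +x wall. A short tip towards +x/-y should move A down along the wall and let B in; then back to the diagonal.

Run:
```python
from h import *
for k,m in((1,-25),):
    for s in[(43,5),(43,m)]:tilt(*s)
    manip.dwell(.25);check(f'e{k}a')
    for s in[(43,0),(43,25),(42,45)]:tilt(*s)
    manip.dwell(.5);check(f'e{k}b')
```

```text
[392. 221.] 29 mm mean [79. 20. 22.] min [69.  7. 12.] max [88. 27. 31.]
[401. 224.] 21 mm mean [80. 45. 25.] min [74. 35. 16.] max [88. 51. 32.]
33.3333
[361. 218.] 143 mm mean [74. 27. 21.] min [ 49. -13.  11.] max [90. 59. 33.]
35.5417
```

View pics/e1b.png

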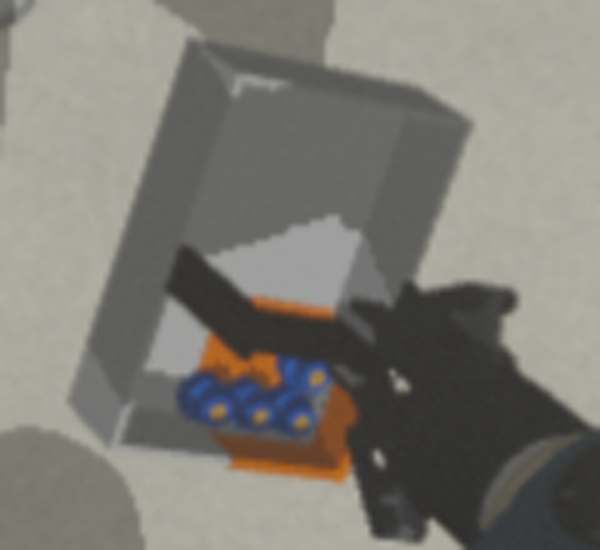

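In e1b, three knobs lie along the +x wall at crop (210,400), (255,405) and (295,415), with tote y about 0, 27 and 53. The fourth, at (308,375), is behind the corner one. All four are within limits (lowest blue edge at y = -13, so that centre is about 0). One last check for stillness, then I hand in.

Run:
```python
from h import *
manip.dwell(.8);check('f')
print(manip.current_grip_force(),np.abs(manip.current_joint_vel()).max())
print(manip.sign_off())
```

```text
[361. 219.] 146 mm mean [74. 27. 21.] min [ 48. -12.  11.] max [92. 60. 30.]
36.3917
108.28036665916443 0.008267344973317246
the job is handed in; nothing more can be done
None
```

I handed the job in at 36.4 s with the tote held up and tipped about 42° towards its orange corner; the last camera check showed all four knobs, stray included, at rest by the orange patch, but no verdict came back, and I viewed 11 pictures, one over the limit of 10.

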